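Load the cytometer's control rack in run order

ROBOT

A 6-joint arm with a two-finger parallel gripper is mounted at the origin on the work surface. World frame = base frame: x ahead of the robot, y to its left, z up, the work surface at z = 0. Lengths are in m, angles in rad, forces in N, time in s.
With the tool pointing down it reaches from about 0.375 to 0.975 m from the base axis. Payload 3.8 kg.
Tool frame: the origin (TCP) lies between the finger pads, 19 mm behind the fingertips; this is the grasp point; z points along the fingers, y is the line along which they close (so a half turn about z gives the same grasp; the last joint's range is limited). The gripper opens to 85 mm and grips with 20 to 120 N. Pads are 22 mm wide; open, the fingers measure 114 mm over their backs; the gripper's body (76 mm by 85 mm) begins 54 mm behind the grasp point. The pads swing forward as they close: fully open they stand 13 mm farther back than shut.
Start: joints at [-1.247, 0.264, 1.604, -0, 1.274, -0.037], TCP at [0.238, -0.632, 0.25] pointing down, gripper open.
Joint ranges: [-2.63, 2.63], [-0.94, 2.18], [0.31, 2.57], [-1.31, 4.45], [0, 2.66], [-2.55, 2.55]. Speed limits (rad/s): [2.57, 2.57, 3.14, 3.14, 3.14, 3.14].

INTERFACE

Orientations are given as a unit quaternion [x, y, z, w].
In Python, from rig import status, vision, order gives the robot as it stands.
- The arm moves only by the tool send_rows, never from a script. Its argument "commands" is text: rows parted by semicolons, each of 5 numbers parted by spaces: the closure, from 0 (fully open) to 1 (shut), then the shift along the world's x, y, z in mm, then the turn about the world's z in rad. In form: fingers dx dy dz twist; .... A call has exactly 8 rows; each row is the pose to reach, as a shift and turn from the pose commanded when the call began; what a row does not reach only later rows make up. A row lasts 1/10 s, in which the tool goes at most 50 mm and 8.59 degrees, less where a joint would pass 70% of its speed; a pose out of reach is approached as far as the arm can. A call with a gripper value outside its range is refused whole. The fingers move at their own pace and stop on an object; the grip force is fixed at half the most. Time passes only in rows, so rows that repeat a pose let the fingers close, or fill a call up. It gives the time, the measured TCP pose, the force, the opening and the grip force at its end, in the units of the state.
- status.get_obs(): the state, without advancing time (a new reading comes with each control period).
- vision.grab_frame(name): name is "scene" or "top" or "wrist"; returns (picture, depth): 384x512x3 uint8, blue, green, red; 384x512 float32, m along the optical axis (not along the pixel's ray), 0 where there is no reading.
- vision.calibration(name): a dict with "K" (3x3 intrinsics, pixels), "extrinsics" (4x4, takes a point from world to camera coordinates). Camera axes: x right, y up, looking along -z (the intrinsics and any distortion apply to the point x, -y, -z); pixel columns grow to the right and rows downward; lengths in m; the calibration is good to about 2 mm. A picture is of the moment at which its call begins: read the wrist's pose just before it. calibration takes no time and is no camera call; for the wrist camera it gives the pose at the moment of the call.
- order.hand_in(): hands the job in; it is judged then, once.
The state is a dict: "t": time; "q": joint angles; "qd": joint speeds; "tau": joint torques, N m; "tcp_pos": TCP position; "orientation": TCP orientation; "wrist_force": force on the tool from outside, world axes, zero at the start; "wrist_torque": the same for the moment, N m; "finger_gap": opening from 0.0 (shut) to 1.0 (fully open); "finger_force": force on a finger pad.
Only numpy, scipy, OpenCV 4.12 (cv2) and the standard library are available. Lean on these libraries where they do the work, as an engineer would, in place of code of your own. Each camera call takes 0.05 s, during which the arm holds its last target. There are 200 camera calls.

TASK

Load the analyser's black rack with the four control vials from the white tray, keeping their order: take them one at a time, starting with the vial next to the tray's thumb tab, and stand it in the bay next to the rack's steel loop handle, the next vial in the next bay, and so on. Set each vial gently down on the floor of its bay, upright, never dropping or tipping one over, and leave the other things on the bench where they are.

Things in the scene. Friction and masses are not known exactly. Their poses are not given: they have to be found in the camera images.
- tray: White tray, source, fixed, any yaw. Origin: underside centre. Four square bays along x, 47 mm inside, centres x = +75, +25, -25, -75 mm, y = 0; floor top 4, wall tops 18 mm above the bench; outside 203 x 53 mm. Flat thumb tab with dark rubber pad, 32 mm long, 16 mm high, at the +x end. One vial per bay (up to 4 mm off centre, turned 6 deg), kinds in any order: only the place in the row counts.
- rack: Black analyser rack, destination, fixed, at any yaw, empty at the start. Origin: underside centre, z up. Four square bays along x, 47 mm inside, centres x = +75, +25, -25, -75 mm, y = 0; floor top 4, wall tops 18 mm above the bench. At the +x end a solid black end plate carries an upright steel loop handle across the row, at x = +115.5 mm, 48 mm wide, 55 mm high.
- dropper: White round dropper bottle, 28 mm diameter up to 42 mm, then a grey conical nozzle cap; 74 mm tall. Loose, upright in any tray bay at the start, 35 to 75 g. Origin: centre of underside, z up. Grip across the row, TCP 38 mm above its underside (fingertips clear the bay walls). 
- serum: Amber glass vial with a paper label and an aluminium crimp cap, 26 mm diameter up to 41 mm, cap 20 mm; 58 mm tall. Loose, upright in any tray bay at the start, 35 to 75 g. Origin: centre of underside, z up. Grip across the row, TCP 38 mm above its underside (fingertips clear the bay walls). 
- square: White square bottle, 28 x 28 mm up to 48 mm, white round screw cap 22 mm; 68 mm tall; its sides lie along the row to within 6 degrees at the start. Loose, upright in any tray bay at the start, 35 to 75 g. Origin: centre of underside, z up. Grip across the row, TCP 38 mm above its underside (fingertips clear the bay walls). 
- jar: Clear round jar, 28 mm diameter, with a black screw lid of 30 mm diameter from 33 to 52 mm height; 52 mm tall. Loose, upright in any tray bay at the start, 35 to 75 g. Origin: centre of underside, z up. Grip across the row, TCP 38 mm above its underside (fingertips clear the bay walls). The pads then hold the lid.
- label_roll: Bystander: roll of paper labels lying flat, 80 mm diameter, 45 mm high, hole in the middle; loose. Origin: centre of the underside. Not to be moved.
- carton: Bystander: upright white carton with a blue band, 48 x 48 x 85 mm; loose. Origin: centre of the underside. Not to be moved.
- tip_box: Bystander: black pipette-tip box with grey lid, 82 x 120 mm, 62 mm high; loose. Origin: centre of the underside. Not to be moved.
Mind the look-alikes: they are no part of the job. What is shaped like the rack but yellow is not meant.

How it is judged:
By the outcome, as a careful person would: the job done as asked, in the order asked, and still so for the second after the job is handed in, with the robot touching nothing.
It also fails if it takes over 99 s, if anything falls off the work surface, if the arm or the gripper's body presses on something with over 40 N, if the wrist force passes 120 N, or if a joint passes its speed limit or range.

## Working session

There is one attempt and no reset: what is moved stays moved. The work goes in short steps, Python scripts to look and compute and a tool call to move; the robot and the scene stay as the last step left them, time stands still between calls to the robot, and variables do not carry over. Pictures are saved under pics/ and viewed, at most 14 in all, crops included, and the job is handed in when it is done.

Besides the shell and the picture viewer there is one more tool, called after "Call:" as name(argument=value, ...) on one line, values as JSON. send_rows: Moves the arm, as the interface text tells. Its arguments: {"type":"object","properties":{"commands":{"type":"string"}},"required":["commands"]}

```bash
mkdir -p pics; cat > h.py <<'E'
import numpy as np, cv2
from rig import status, vision, order
def grab(n):
    C=vision.calibration(n); im,d=vision.grab_frame(n); return im,d,C
def ray(C,u,v,z):
    K=np.array(C["K"]);E=np.array(C["extrinsics"]);R=E[:3,:3];t=E[:3,3]
    uv=np.array([[u,v]],float).reshape(-1,1,2)
    dist=np.array(C.get("dist",C.get("distortion",np.zeros(5))),float)
    p=cv2.undistortPoints(uv,K,dist)[0,0]
    o=-R.T@t; r=R.T@np.array([p[0],-p[1],-1]); return o+r*(z-o[2])/r[2]
def proj(C,P):
    K=np.array(C["K"]);E=np.array(C["extrinsics"]);c=E[:3,:3]@np.array(P,float)+E[:3,3]
    c=np.array([c[0],-c[1],-c[2]]);u=K@c;return u[:2]/u[2]
def pts(C,d):
    "world xyz image from depth"
    K=np.array(C["K"]);E=np.array(C["extrinsics"])
    v,u=np.indices(d.shape);x=(u-K[0,2])/K[0,0]*d;y=(v-K[1,2])/K[1,1]*d
    c=np.stack([x,-y,-d],-1);return (c-E[:3,3])@E[:3,:3]
E
python3 - <<'E'
from h import *
for n in("top","scene"):
    im,d,C=grab(n); cv2.imwrite(f"pics/{n}0.png",im); np.savez(f"{n}0.npz",im=im,d=d)
    print(n,{k:np.round(np.array(v),4).tolist() for k,v in C.items()})
print(status.get_obs())
E
```

```text
top {'K': [[373.387, 0.0, 249.181], [0.0, 373.387, 191.8175], [0.0, 0.0, 1.0]], 'extrinsics': [[-0.0054, -0.9999, 0.0144, 0.0693], [0.9926, -0.0036, 0.1215, -0.5989], [-0.1214, 0.0149, 0.9925, -1.5038], [0.0, 0.0, 0.0, 1.0]]}
scene {'K': [[494.5691, 0.0, 251.8101], [0.0, 494.5691, 195.3916], [0.0, 0.0, 1.0]], 'extrinsics': [[0.0089, 1.0, -0.0025, -0.0809], [-0.6467, 0.0077, 0.7627, 0.3635], [0.7627, -0.0052, 0.6467, -2.0417], [0.0, 0.0, 0.0, 1.0]]}
{'t': 0.1, 'q': array([-1.24690094e+00,  2.64665690e-01,  1.60524157e+00,  2.96809902e-06,
        1.27369540e+00, -3.69017556e-02]), 'qd': array([ 0.00028059, -0.00136246, -0.00322968, -0.00056143, -0.00168321,
        0.00103624]), 'tau': array([-4.73964265e-04, -5.16709542e+01, -3.68589270e+01,  3.56093199e-05,
        6.33563395e-03, -1.79807887e-05]), 'tcp_pos': array([ 0.2380887 , -0.63095173,  0.24879242]), 'orientation': array([ 9.83771840e-01,  1.79421169e-01, -1.42316740e-04, -9.94879518e-04]), 'wrist_force': array([ 1.0460415 , -1.15682794,  0.01791675]), 'wrist_torque': array([-0.0040013 ,  0.06789985,  0.02236945]), 'finger_force': 0.0, 'finger_gap': 1.001771913884589}
```

View pics/top0.png

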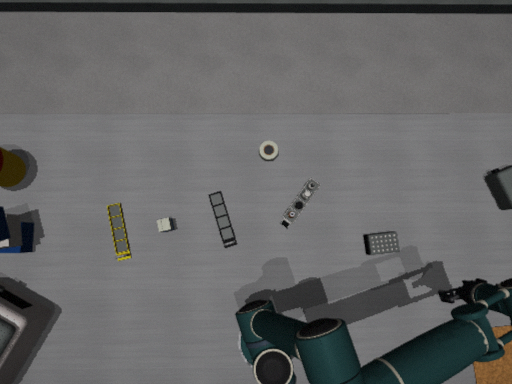

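View pics/scene0.png

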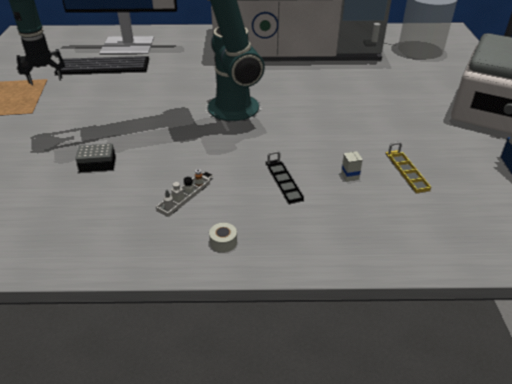

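Top view: the tray with four vials is at (300,204), and its dark thumb tab is at the lower end (285,223). There are two rack candidates: black (222,218) with its handle at the lower end (230,243), and yellow (119,232). The black one is meant, since the yellow one is the look-alike. The roll is at (268,150), the carton at (166,225) and the tip box at (381,243). I'll confirm with an enlarged crop and measure.

```bash
python3 - <<'E'
from h import *
im=np.load("top0.npz")["im"];d=np.load("top0.npz")["d"];C=vision.calibration("top")
a=cv2.resize(im[175:260,200:330],None,fx=6,fy=6,interpolation=cv2.INTER_CUBIC); cv2.imwrite("pics/topcrop.png",a)
s=np.load("scene0.npz")["im"]
P=pts(C,d)
roi=np.zeros(im.shape[:2],bool)
# rack: dark, in region
def box(mask,x0,y0,x1,y1,z,name):
    m=np.zeros_like(mask,np.uint8);m[y0:y1,x0:x1]=mask[y0:y1,x0:x1]
    ys,xs=np.nonzero(m); W=np.array([ray(C,u,v,z)[:2] for u,v in zip(xs,ys)],np.float32)*1000
    r=cv2.minAreaRect(W);print(name,len(xs),np.round(r[0]),np.round(r[1]),round(r[2],1)); print(np.round(cv2.boxPoints(r)))
g=im.max(2)
box(g<60,204,186,242,252,.018,"rack")
h=P[...,2]
m=(h>.009)
box(m,275,172,325,232,.018,"tray by depth")
box(m,204,186,242,252,.018,"rack by depth")
for n,(u,v) in dict(roll=(262,143),carton=(166,225),tip=(381,243)).items(): print(n,P[v,u])
E
```

```text
rack 233 [489. 178.] [229.  54.] 17.2
[[372. 170.]
 [388. 119.]
 [606. 187.]
 [590. 238.]]
tray by depth 524 [ 559. -143.] [205. 236.] 86.6
[[ 435. -239.]
 [ 671. -253.]
 [ 683.  -48.]
 [ 447.  -34.]]
rack by depth 302 [493. 173.] [259. 145.] 0.5
[[362. 244.]
 [364.  99.]
 [623. 101.]
 [622. 246.]]
roll [0.80405568 0.01198718 0.04056798]
carton [0.46262486 0.39452257 0.08982445]
tip [ 0.38745424 -0.46084818  0.06008499]
```

View pics/topcrop.png

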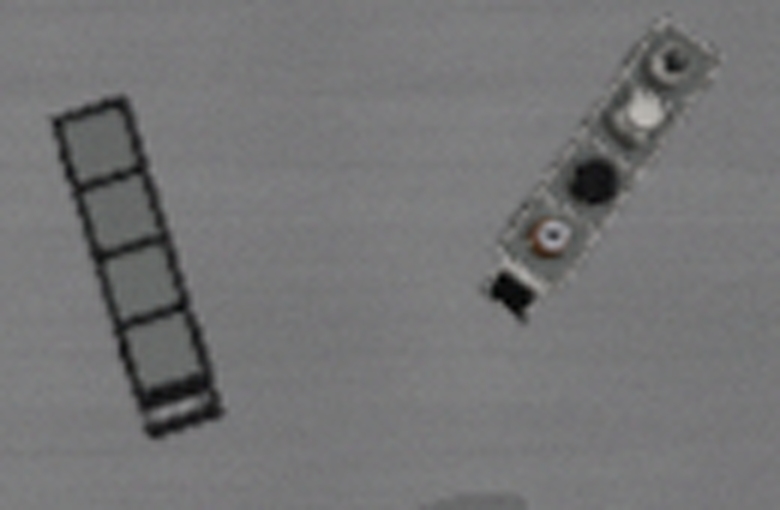

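The crop confirms black rack with loop handle at its lower end (crop 180,410). The tray tab (512,292) is next to the amber serum (553,235), followed by the jar (595,181), square (643,110) and dropper (674,63).

```bash
python3 - <<'E'
from h import *
C=vision.calibration("top")
f=lambda u,v,z:ray(C,200+(u+.5)/6-.5,175+(v+.5)/6-.5,z)
for n,u,v,z in [("serum",553,235,.058),("jar",595,181,.052),("square",643,110,.068),("dropper",674,63,.074),("tab",512,292,.016)]: print(n,np.round(f(u,v,z),3))
far=(f(55,119,.018)+f(127,98,.018))/2; near=(f(146,402,.018)+f(209,378,.018))/2
print("rack far,near",far,near)
a=[f(u,v,.004) for u,v in((163,350),(143,276),(121,208),(100,147))]
print(np.round(a,3)); e=a[3]-a[0];print(np.degrees(np.arctan2(e[1],e[0])),np.linalg.norm(e))
W=vision.calibration("wrist");E=np.array(W["extrinsics"]);o=status.get_obs()
print("cam",-E[:3,:3].T@E[:3,3]-o["tcp_pos"],"axis",-E[2,:3],"K",W["K"][0])
E
```

```text
serum [ 0.507 -0.105  0.058]
jar [ 0.543 -0.135  0.052]
square [ 0.59  -0.166  0.068]
dropper [ 0.621 -0.186  0.074]
tab [ 0.47  -0.081  0.016]
rack far,near [0.59835641 0.2097989  0.018     ] [0.404153   0.14956071 0.018     ]
[[0.432 0.16  0.004]
 [0.483 0.174 0.004]
 [0.53  0.19  0.004]
 [0.573 0.204 0.004]]
17.399541064475155 0.1480996831181907
cam [0.07064371 0.02561723 0.12386007] axis [-0.27717221 -0.10143292 -0.95545117] K [327.59991588   0.         255.83004364]
```

Call:
send_rows(commands="0 25 36 0 -0.1; 0 52 78 0 -0.2; 0 80 118 0 -0.3; 0 108 160 0 -0.4; 0 135 200 0 -0.5; 0 162 240 0 -0.6; 0 190 282 0 -0.7; 0 216 320 0 -0.8")

```text
t: 0.9
tcp_pos: [0.4548, -0.3093, 0.2496]
orientation: [0.976, -0.22, -0.0, -0.0]
wrist_force: [0.3, -0.8, 1.1]
finger_gap: 1.0
finger_force: 0.0
```

Call:
send_rows(commands="0 27 42 0 -0.08; 0 54 84 0 -0.15; 0 80 122 0 -0.17; 0 100 150 0 -0.17; 0 111 165 0 -0.17; 0 111 165 0 -0.17; 0 111 165 0 -0.17; 0 111 165 0 -0.17")

```text
t: 1.7
tcp_pos: [0.5646, -0.1473, 0.2496]
orientation: [0.954, -0.3, -0.0, 0.0]
wrist_force: [0.5, -0.9, 0.6]
finger_gap: 1.002
finger_force: 0.0
```

```bash
python3 - <<'E'
from h import *
o=status.get_obs();im,d,C=grab("wrist");cv2.imwrite("pics/w1.png",im);np.savez("w1.npz",im=im,d=d,E=C["extrinsics"],K=C["K"])
print(o["t"],o["tcp_pos"],o["orientation"],o["qd"].round(3),o["q"].round(2))
E
```

```text
1.7 [ 0.56455144 -0.14727053  0.24959124] [ 9.53859422e-01 -3.00253124e-01 -4.57279838e-04  2.35716498e-04] [-0.012 -0.004 -0.     0.002  0.001  0.002] [-0.3   0.09  1.8  -0.    1.25  1.88]
```

View pics/w1.png

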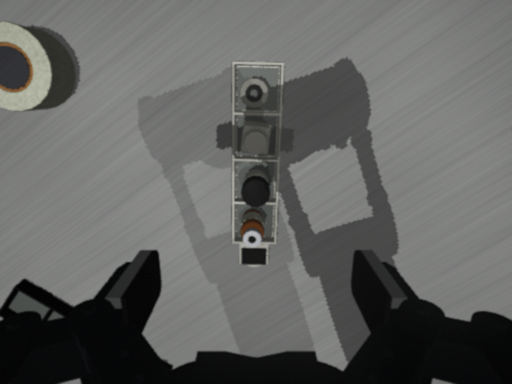

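Wrist view: tray corners are around (233,63), (285,63), (275,243) and (234,243). The dropper tip is at (254,93), square cap (256,143), jar lid (256,188) and serum cap (252,239). The pad is at (254,256). Next I'll measure these precisely.

```bash
cat >> h.py <<'E'
def circ(C,mask,z):
    m=mask.astype(np.uint8); n,l,s,c=cv2.connectedComponentsWithStats(m); i=1+np.argmax(s[1:,4])
    k=max(cv2.findContours((l==i).astype(np.uint8),0,1)[0],key=cv2.contourArea)
    W=np.array([ray(C,u,v,z)[:2] for u,v in k[:,0]],np.float32)*1000
    (x,y),r=cv2.minEnclosingCircle(W); return np.round([x,y,r,s[i,4]],1)
E
python3 - <<'E'
from h import *
f=np.load("w1.npz");im=f["im"];C=dict(E=0,K=f["K"],extrinsics=f["E"]);P=pts(C,f["d"]);H=P[...,2]
for n,(u,v),top in [("serum",(252,239),.062),("jar",(256,188),.056),("square",(256,143),.072),("dropper",(254,93),.078)]:
    m=np.zeros(H.shape,bool);m[v-26:v+26,u-26:u+26]=1
    mm=m&(H>top-.007)&(H<top+.006)
    print(n,circ(C,mm,top),"maxz",np.round(np.percentile(H[m],99),4),np.round(P[mm].mean(0),4))
# tray walls: top height .018
g=im.min(2); m=np.zeros(g.shape,np.uint8); m[55:248,225:295]=(g[55:248,225:295]>150)
mm=m.astype(bool)&(H<.03)
ys,xs=np.nonzero(mm);W=np.array([ray(C,u,v,.018)[:2] for u,v in zip(xs,ys)],np.float32)*1000
r=cv2.minAreaRect(W);print(len(xs),r)
# dark pad
m=np.zeros(g.shape,bool);m[247:266,236:272]=1
ys,xs=np.nonzero(m&(im.max(2)<50));p=np.mean([ray(C,u,v,.016) for u,v in zip(xs,ys)],0);print("pad",p)
a=np.radians(-35)
E
```

```text
serum [ 509.3 -103.7   11.   293. ] maxz 0.0633 [ 0.5092 -0.1037  0.0616]
jar [ 546.1 -133.9   15.2  661. ] maxz 0.0575 [ 0.5462 -0.134   0.0558]
square [ 589.8 -164.5   11.1  438. ] maxz 0.0734 [ 0.5897 -0.1644  0.0719]
dropper [ 626.3 -188.2    5.1  113. ] maxz 0.0782 [ 0.6262 -0.1882  0.0762]
274 ((565.1508178710938, -147.76011657714844), (51.446067810058594, 205.82989501953125), 53.716007232666016)
pad [ 0.47083967 -0.07862718  0.016     ]
```

Heights and the tray size agree. Descending on the serum.

Call:
send_rows(commands="0 -28 22 -20 -0.02; 0 -55 43 -50 -0.02; 0 -55 43 -95 -0.02; 0 -55 43 -140 -0.02; 0 -55 43 -175 -0.02; 0 -55 43 -195 -0.02; 0 -55 43 -207 -0.02; 0 -55 43 -207 -0.02")

```text
t: 2.55
tcp_pos: [0.5087, -0.104, 0.0415]
orientation: [0.951, -0.31, -0.002, 0.0]
wrist_force: [-0.1, -0.1, -0.4]
finger_gap: 1.0
finger_force: 0.0
```

Call:
send_rows(commands="0.3 0 0 0 0; 0.5 0 0 0 0; 0.6 0 0 0 0; 0.7 0 0 0 0; 0.8 0 0 0 0; 1 0 0 0 0; 1 0 0 0 0; 1 0 0 0 0")

```text
t: 3.35
tcp_pos: [0.5112, -0.1038, 0.0443]
orientation: [0.951, -0.309, 0.001, 0.0]
wrist_force: [-1.5, -1.3, 6.2]
finger_gap: 0.278
finger_force: 58.8
```

```bash
python3 - <<'E'
from h import *
im,d,C=grab("wrist");cv2.imwrite("pics/w2.png",im)
o=status.get_obs();print(o["tcp_pos"],o["wrist_force"],o["wrist_torque"],o["finger_gap"],o["orientation"])
E
```

```text
[ 0.51115718 -0.10380407  0.04425608] [-1.01948142 -0.03231569  5.70104183] [-0.03009919  0.29523958  0.00613067] 0.2793841967205441 [ 9.50958510e-01 -3.09317157e-01  8.98877571e-04  4.12599668e-05]
```

View pics/w2.png

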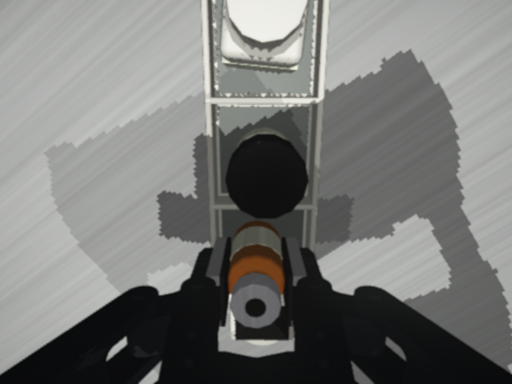

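The serum sits upright between the pads, with the jar lid at (266,175) untouched. I'll lift and go over to look at the rack.

Call:
send_rows(commands="1 0 0 10 0; 1 0 0 30 0; 1 0 0 60 0; 1 0 0 100 0; 1 -10 30 140 0.12; 1 -20 65 170 0.24; 1 -30 100 187 0.36; 1 -40 135 187 0.48")

```text
t: 4.2
tcp_pos: [0.4719, 0.0327, 0.2344]
orientation: [0.997, -0.072, 0.004, -0.0]
wrist_force: [1.0, 0.9, 0.0]
finger_gap: 0.274
finger_force: 59.0
```

Call:
send_rows(commands="1 -8 35 0 0.12; 1 -16 70 0 0.24; 1 -24 100 0 0.36; 1 -30 120 0 0.45; 1 -30 129 0 0.45; 1 -30 129 0 0.45; 1 -30 129 0 0.45; 1 -30 129 0 0.45")

```text
t: 5.0
tcp_pos: [0.4406, 0.1596, 0.23]
orientation: [0.989, 0.149, -0.0, 0.0]
wrist_force: [-0.1, -0.9, -0.8]
finger_gap: 0.275
finger_force: 59.1
```

```bash
python3 - <<'E'
from h import *
o=status.get_obs();im,d,C=grab("wrist");cv2.imwrite("pics/w3.png",im);np.savez("w3.npz",im=im,d=d,E=C["extrinsics"],K=C["K"])
print(o["t"],o["tcp_pos"],o["orientation"],o["finger_gap"],o["wrist_force"])
E
```

```text
5.0 [0.44057101 0.15955597 0.22996949] [ 9.88857892e-01  1.48862418e-01 -4.78842313e-05  2.18087462e-04] 0.2749599041673719 [-0.13875153 -0.86900629 -0.84127617]
```

View pics/w3.png

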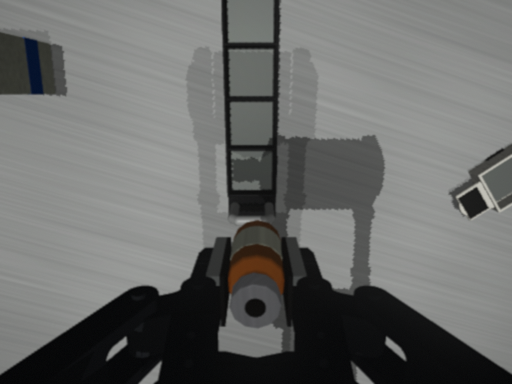

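Wrist view at rack: the columns are 225–280, the dividers at rows ~45, 100, 148 and 193, the end plate at ~205 and the handle behind the vial. The carton is at upper left and the tray tab at right (473,202).

```bash
python3 - <<'E'
from h import *
f=np.load("w3.npz");im=f["im"];C=dict(K=f["K"],extrinsics=f["E"]);P=pts(C,f["d"]);H=P[...,2];g=im.max(2)
M=[]
for v in range(2,195,3):
    s=np.nonzero(g[v,210:295]<70)[0]+210
    if len(s)>3: M.append(np.r_[ray(C,(s[0]+s[-1])/2,v,.018)[:2],np.linalg.norm(ray(C,s[-1]+.5,v,.018)-ray(C,s[0]-.5,v,.018)),v])
M=np.array(M);k=abs(M[:,2]-np.median(M[:,2]))<.004
vx,vy,x0,y0=cv2.fitLine(M[k,:2].astype(np.float32),cv2.DIST_HUBER,0,.01,.01).ravel();print("width",np.median(M[:,2]),k.sum(),"yaw",np.degrees(np.arctan2(vy,vx)),x0,y0)
vx,vy=np.array([vx,vy])*np.sign(vx)
# profile along the row inside bays
for v in range(0,222):
    seg=g[v,240:262]; h=np.median(H[v,240:262]); r=ray(C,251,v,.018)
    if np.median(seg)<75: print(v,int(np.median(seg)),round((r[0]-x0)*vx+(r[1]-y0)*vy,4),round(float(h),4))
o=status.get_obs();q=o["orientation"];print("toolyaw",np.degrees(2*np.arctan2(q[1],q[0])))
E
```

```text
width 0.05319060527306955 45 yaw 17.342232 0.5373172 0.19410677
43 41 0.0157 0.0181
44 28 0.0148 0.0182
45 23 0.014 0.0177
46 18 0.0131 0.0147
47 25 0.0122 0.0074
48 50 0.0114 0.004
96 55 -0.0321 0.0046
97 30 -0.0331 0.0041
98 25 -0.034 0.0181
99 26 -0.035 0.0182
100 28 -0.0359 0.0178
101 52 -0.0369 0.004
145 44 -0.0804 0.0041
146 19 -0.0815 0.0048
147 17 -0.0825 0.0114
148 23 -0.0835 0.0172
149 31 -0.0846 0.0181
150 45 -0.0856 0.0181
160 67 -0.0961 0.0046
161 64 -0.0971 0.0046
162 64 -0.0982 0.0045
163 64 -0.0993 0.0042
164 64 -0.1003 0.0048
165 64 -0.1014 0.0053
166 64 -0.1025 0.0046
167 64 -0.1035 0.0044
168 64 -0.1046 0.0042
169 64 -0.1057 0.0046
170 64 -0.1068 0.0047
171 64 -0.1078 0.0043
172 63 -0.1089 0.0044
173 63 -0.11 0.0046
174 63 -0.1111 0.0045
175 63 -0.1122 0.0048
176 63 -0.1133 0.0047
177 62 -0.1143 0.0047
178 63 -0.1154 0.005
179 63 -0.1165 0.0044
180 69 -0.1176 0.0045
190 43 -0.1287 0.0045
191 16 -0.1298 0.0056
192 14 -0.1309 0.0093
193 16 -0.1321 0.0133
194 22 -0.1332 0.017
195 29 -0.1343 0.0179
196 26 -0.1355 0.018
197 25 -0.1366 0.008
198 25 -0.1377 0.0082
199 26 -0.1389 0.0079
200 25 -0.14 0.0082
201 25 -0.1411 0.0083
202 23 -0.1423 0.0081
203 21 -0.1434 0.008
204 17 -0.1446 0.008
205 17 -0.1457 0.0082
206 19 -0.1469 0.0082
207 20 -0.148 0.0079
208 20 -0.1492 0.0082
209 19 -0.1503 0.0081
210 20 -0.1515 0.0083
211 23 -0.1527 0.0082
212 26 -0.1538 0.0083
213 26 -0.155 0.0083
214 28 -0.1562 0.0085
215 43 -0.1573 0.0079
216 71 -0.1585 0.0508
toolyaw 17.11608332242203
```

Dividers are 50 mm apart and 53 mm wide, matching the description. Bay centres 1–4 are (432,161), (480,176), (528,191) and (576,206) mm. Placing the serum.

Call:
send_rows(commands="1 -4 1 -30 0; 1 -7 2 -70 0; 1 -7 2 -110 0; 1 -7 2 -145 0; 1 -7 2 -165 0; 1 -7 2 -175 0; 1 -7 2 -181 0; 1 -7 2 -181 0")

```text
t: 5.85
tcp_pos: [0.4337, 0.1622, 0.0491]
orientation: [0.989, 0.149, -0.0, 0.0]
wrist_force: [-0.6, -0.8, -0.8]
finger_gap: 0.277
finger_force: 59.1
```

Call:
send_rows(commands="1 0 0 -1 0; 1 0 0 -2 0; 1 0 0 -3 0; 1 0 0 -4 0; 1 0 0 -5 0; 1 0 0 -5.5 0; 1 0 0 -6 0; 1 0 0 -6 0")

```text
t: 6.65
tcp_pos: [0.4338, 0.1626, 0.0442]
orientation: [0.989, 0.15, 0.0, -0.0]
wrist_force: [-3.4, -0.9, 8.9]
finger_gap: 0.279
finger_force: 60.2
```

Floor contact at z 44.2, as expected. Releasing and rising.

Call:
send_rows(commands="1 0 0 0.5 0; 0.65 0 0 0.5 0; 0.6 0 0 0.5 0; 0.5 0 0 0.5 0; 0.4 0 0 0.5 0; 0.3 0 0 0.5 0; 0.3 0 0 0.5 0; 0.3 0 0 0.5 0")

```text
t: 7.45
tcp_pos: [0.4333, 0.1625, 0.0434]
orientation: [0.989, 0.15, -0.0, -0.0]
wrist_force: [0.2, 0.3, -0.3]
finger_gap: 0.701
finger_force: 0.0
```

Call:
send_rows(commands="0.3 0 0 10 0; 0.3 0 0 30 0; 0.3 0 0 65 0; 0.3 0 0 105 0; 0.3 0 0 145 0; 0.3 0 0 185 0; 0.3 0 0 205 0; 0.3 0 0 205 0")

```text
t: 8.25
tcp_pos: [0.4357, 0.1633, 0.2537]
orientation: [0.989, 0.15, 0.005, -0.001]
wrist_force: [0.4, 0.1, -0.4]
finger_gap: 0.697
finger_force: 0.0
```

```bash
python3 - <<'E'
from h import *
o=status.get_obs();im,d,C=grab("top");C=vision.calibration("top");P=pts(C,d);H=P[...,2]
print(o["t"],o["tcp_pos"],o["finger_gap"])
im,d,C=grab("wrist");cv2.imwrite("pics/w4.png",im);P=pts(C,d);H=P[...,2]
for n,(x,y),top in [("serum",(.4323,.1613),.062)]:
    m=(np.hypot(P[...,0]-x,P[...,1]-y)<.025)&(abs(H-top)<.007);print(n,m.sum(),P[m].mean(0).round(4),np.percentile(H[m],95) if m.any() else 0)
E
```

```text
8.25 [0.43574314 0.16325052 0.25367639] 0.6974306607350231
serum 320 [0.4313 0.1612 0.0618] 0.06321145009691063
```

View pics/w4.png

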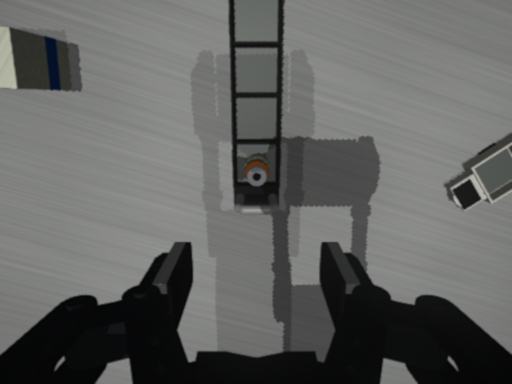

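Serum stands upright in bay 1 (257,175), with its top at z 62 mm as it should be. Next is the jar at (546,-134).

Call:
send_rows(commands="0.3 14 -37 0 -0.12; 0.3 28 -74 0 -0.24; 0.3 42 -111 0 -0.36; 0.3 56 -148 0 -0.48; 0.3 70 -185 0 -0.6; 0.3 84 -222 0 -0.72; 0.3 98 -259 -10 -0.84; 0.3 113 -296 -40 -0.927")

```text
t: 9.15
tcp_pos: [0.5477, -0.1355, 0.2091]
orientation: [0.951, -0.31, 0.002, -0.0]
wrist_force: [0.3, 1.3, 0.8]
finger_gap: 0.695
finger_force: 0.0
```

Call:
send_rows(commands="0.3 0 0 -40 0; 0.3 0 0 -75 0; 0.3 0 0 -100 0; 0.3 0 0 -110 0; 0.3 0 0 -110 0; 0.3 0 0 -110 0; 0.3 0 0 -110 0; 0.3 0 0 -110 0")

```text
t: 9.95
tcp_pos: [0.5476, -0.1338, 0.1003]
orientation: [0.951, -0.308, 0.002, -0.0]
wrist_force: [0.2, -0.6, -0.3]
finger_gap: 0.698
finger_force: 0.0
```

Call:
send_rows(commands="0.3 -1 0 -25 0; 0.3 -1 0 -45 0; 0.3 -1 0 -57 0; 0.3 -1 0 -57 0; 0.5 -1 0 -57 0; 0.6 -1 0 -57 0; 0.7 -1 0 -57 0; 0.8 -1 0 -57 0")

```text
t: 10.75
tcp_pos: [0.5466, -0.1339, 0.043]
orientation: [0.951, -0.308, 0.001, -0.0]
wrist_force: [-0.0, 0.2, 5.4]
finger_gap: 0.334
finger_force: 59.1
```

Call:
send_rows(commands="1 0 0 0 0; 1 0 0 0 0; 1 0 0 0 0; 1 0 0 10 0; 1 0 0 30 0; 1 0 0 60 0; 1 0 0 100 0; 1 0 0 130 0")

```text
t: 11.55
tcp_pos: [0.5454, -0.1336, 0.1739]
orientation: [0.951, -0.308, 0.001, -0.0]
wrist_force: [0.7, 0.6, -0.8]
finger_gap: 0.334
finger_force: 59.1
```

Call:
send_rows(commands="1 -8 38 10 0.12; 1 -16 77 10 0.24; 1 -24 116 10 0.36; 1 -33 155 10 0.48; 1 -41 194 10 0.6; 1 -49 233 10 0.72; 1 -57 272 10 0.84; 1 -66 310 10 0.927")

```text
t: 12.35
tcp_pos: [0.4785, 0.178, 0.1819]
orientation: [0.988, 0.152, 0.0, -0.0]
wrist_force: [0.9, -0.4, -0.0]
finger_gap: 0.332
finger_force: 59.2
```

Call:
send_rows(commands="1 0 0 -20 0; 1 0 0 -50 0; 1 0 0 -80 0; 1 0 0 -105 0; 1 0 0 -122 0; 1 0 0 -130 0; 1 0 0 -130 0; 1 0 0 -130 0")

```text
t: 13.15
tcp_pos: [0.4799, 0.1766, 0.0523]
orientation: [0.989, 0.15, 0.001, -0.0]
wrist_force: [0.9, 0.6, -0.1]
finger_gap: 0.329
finger_force: 59.3
```

Position is within 1 mm of bay 2's centre. Lowering to contact (TCP ≈ 43).

Call:
send_rows(commands="1 0 0 -3 0; 1 0 0 -5 0; 1 0 0 -6.5 0; 1 0 0 -7.5 0; 1 0 0 -8.5 0; 1 0 0 -9.5 0; 1 0 0 -10 0; 1 0 0 -10 0")

```text
t: 13.95
tcp_pos: [0.4798, 0.1766, 0.043]
orientation: [0.989, 0.15, 0.0, 0.0]
wrist_force: [-4.1, -1.6, 10.6]
finger_gap: 0.33
finger_force: 60.3
```

Call:
send_rows(commands="1 0 0 0.5 0; 0.65 0 0 0.5 0; 0.6 0 0 0.5 0; 0.5 0 0 0.5 0; 0.4 0 0 0.5 0; 0.3 0 0 0.5 0; 0.3 0 0 0.5 0; 0.3 0 0 0.5 0")

```text
t: 14.75
tcp_pos: [0.4792, 0.1764, 0.0419]
orientation: [0.989, 0.15, -0.0, 0.0]
wrist_force: [0.8, -0.7, -0.9]
finger_gap: 0.7
finger_force: 0.0
```

Call:
send_rows(commands="0.3 0 0 10 0; 0.3 0 0 30 0; 0.3 0 0 65 0; 0.3 0 0 105 0; 0.3 0 0 145 0; 0.3 0 0 160 0; 0.3 0 0 160 0; 0.3 0 0 160 0")

```text
t: 15.55
tcp_pos: [0.4787, 0.1763, 0.2011]
orientation: [0.989, 0.15, -0.0, 0.0]
wrist_force: [-0.3, -0.5, -0.4]
finger_gap: 0.7
finger_force: 0.0
```

```bash
cat > chk.py <<'E'
from h import *
o=status.get_obs();im,d,C=grab("wrist");P=pts(C,d);H=P[...,2]
print(o["t"],o["tcp_pos"].round(4))
for n,(x,y),top in [("serum",(.4323,.1613),.062),("jar",(.480,.1762),.056),("square",(.5278,.1911),.072),("dropper",(.5755,.206),.078)]:
    m=(np.hypot(P[...,0]-x,P[...,1]-y)<.022)&(abs(H-top)<.006)
    if m.sum()>20: print(n,m.sum(),P[m].mean(0).round(4),np.percentile(H[m],95))
    else: print(n,"unseen")
cv2.imwrite("pics/chk%d.png"%int(o["t"]*10),im)
E
python3 chk.py
```

```text
15.55 [0.4787 0.1763 0.2011]
serum 402 [0.4319 0.1613 0.0618] 0.06325093312836232
jar 929 [0.4791 0.1759 0.0559] 0.057100741576472526
square unseen
dropper unseen
```

Call:
send_rows(commands="0.3 14 -43 0 -0.12; 0.3 28 -86 0 -0.24; 0.3 42 -129 0 -0.36; 0.3 56 -172 0 -0.48; 0.3 70 -215 0 -0.6; 0.3 84 -258 0 -0.72; 0.3 98 -300 0 -0.84; 0.3 111 -341 0 -0.93")

```text
t: 16.4
tcp_pos: [0.5889, -0.166, 0.1985]
orientation: [0.95, -0.312, -0.003, -0.0]
wrist_force: [0.7, 1.3, 0.5]
finger_gap: 0.695
finger_force: 0.0
```

Call:
send_rows(commands="0.3 0 0 -20 0; 0.3 0 0 -50 0; 0.3 0 0 -80 0; 0.3 0 0 -100 0; 0.3 0 0 -100 0; 0.3 0 0 -100 0; 0.3 0 0 -100 0; 0.3 0 0 -100 0")

```text
t: 17.2
tcp_pos: [0.5914, -0.1648, 0.1035]
orientation: [0.951, -0.309, 0.001, -0.0]
wrist_force: [0.0, -1.0, 0.2]
finger_gap: 0.699
finger_force: 0.0
```

Call:
send_rows(commands="0.3 -1 0 -25 0; 0.3 -1 0 -45 0; 0.3 -1 0 -60 0; 0.3 -1 0 -60 0; 0.5 -1 0 -60 0; 0.6 -1 0 -60 0; 0.7 -1 0 -60 0; 0.8 -1 0 -60 0")

```text
t: 18.0
tcp_pos: [0.5908, -0.165, 0.0438]
orientation: [0.951, -0.309, 0.002, -0.0]
wrist_force: [0.1, -0.7, 4.9]
finger_gap: 0.322
finger_force: 56.8
```

Call:
send_rows(commands="1 0 0 0 0; 1 0 0 0 0; 1 0 0 0 0; 1 0 0 10 0; 1 0 0 30 0; 1 0 0 60 0; 1 0 0 100 0; 1 0 0 130 0")

```text
t: 18.8
tcp_pos: [0.5894, -0.1645, 0.1743]
orientation: [0.951, -0.309, 0.0, -0.0]
wrist_force: [0.9, -0.8, -1.0]
finger_gap: 0.325
finger_force: 56.4
```

Call:
send_rows(commands="1 -8 44 10 0.12; 1 -16 89 15 0.24; 1 -24 134 15 0.36; 1 -31 179 15 0.48; 1 -39 224 15 0.6; 1 -47 268 15 0.72; 1 -55 312 15 0.84; 1 -62 356 15 0.93")

```text
t: 19.6
tcp_pos: [0.5261, 0.193, 0.1873]
orientation: [0.988, 0.152, -0.0, 0.0]
wrist_force: [0.7, -0.3, -0.4]
finger_gap: 0.327
finger_force: 56.5
```

Call:
send_rows(commands="1 0 0 -20 0; 1 0 0 -50 0; 1 0 0 -80 0; 1 0 0 -105 0; 1 0 0 -125 0; 1 0 0 -135 0; 1 0 0 -135 0; 1 0 0 -135 0")

```text
t: 20.4
tcp_pos: [0.5278, 0.1916, 0.0527]
orientation: [0.989, 0.15, 0.0, -0.0]
wrist_force: [-0.8, -0.1, -0.1]
finger_gap: 0.326
finger_force: 56.5
```

Call:
send_rows(commands="1 0 0 -3 0; 1 0 0 -5 0; 1 0 0 -6 0; 1 0 0 -7 0; 1 0 0 -8 0; 1 0 0 -9 0; 1 0 0 -9.5 0; 1 0 0 -9.5 0")

```text
t: 21.2
tcp_pos: [0.5274, 0.1915, 0.0438]
orientation: [0.989, 0.15, -0.0, 0.0]
wrist_force: [-3.1, -1.1, 8.1]
finger_gap: 0.322
finger_force: 57.4
```

Call:
send_rows(commands="1 0 0 0.5 0; 0.65 0 0 0.5 0; 0.6 0 0 0.5 0; 0.5 0 0 0.5 0; 0.4 0 0 0.5 0; 0.3 0 0 0.5 0; 0.3 0 0 0.5 0; 0.3 0 0 0.5 0")

```text
t: 22.0
tcp_pos: [0.5273, 0.1915, 0.0429]
orientation: [0.989, 0.15, -0.0, -0.0]
wrist_force: [0.2, -1.0, 0.2]
finger_gap: 0.698
finger_force: 0.0
```

Call:
send_rows(commands="0.3 0 0 10 0; 0.3 0 0 30 0; 0.3 0 0 65 0; 0.3 0 0 105 0; 0.3 0 0 145 0; 0.3 0 0 160 0; 0.3 0 0 160 0; 0.3 0 0 160 0")

```text
t: 22.8
tcp_pos: [0.5267, 0.1913, 0.2022]
orientation: [0.989, 0.15, -0.0, 0.0]
wrist_force: [-0.9, -0.2, -1.1]
finger_gap: 0.705
finger_force: 0.0
```

```bash
python3 chk.py
```

```text
22.8 [0.5267 0.1913 0.2022]
serum 359 [0.4323 0.1614 0.0617] 0.06324131701236899
jar 820 [0.4794 0.176  0.0558] 0.05705578108745695
square 559 [0.5267 0.1912 0.0718] 0.07299458830053562
dropper unseen
```

Call:
send_rows(commands="0.3 11 -43 0 -0.11; 0.3 22 -86 0 -0.22; 0.3 33 -129 0 -0.33; 0.3 45 -172 0 -0.44; 0.3 56 -215 0 -0.55; 0.3 67 -258 0 -0.66; 0.3 78 -300 0 -0.77; 0.3 89 -342 0 -0.88")

```text
t: 23.65
tcp_pos: [0.6148, -0.1519, 0.1995]
orientation: [0.958, -0.288, -0.003, -0.0]
wrist_force: [0.2, 0.8, 0.3]
finger_gap: 0.704
finger_force: 0.0
```

Call:
send_rows(commands="0.3 10 -37 0 -0.05; 0.3 10 -37 -20 -0.05; 0.3 10 -37 -50 -0.05; 0.3 10 -37 -80 -0.05; 0.3 10 -37 -95 -0.05; 0.3 10 -37 -95 -0.05; 0.3 10 -37 -95 -0.05; 0.3 10 -37 -95 -0.05")

```text
t: 24.45
tcp_pos: [0.6275, -0.1878, 0.1096]
orientation: [0.951, -0.309, 0.001, 0.0]
wrist_force: [-0.3, -0.1, 0.2]
finger_gap: 0.702
finger_force: 0.0
```

Call:
send_rows(commands="0.3 -1 0 -25 0; 0.3 -1 0 -50 0; 0.3 -1 0 -66 0; 0.3 -1 0 -66 0; 0.5 -1 0 -66 0; 0.6 -1 0 -66 0; 0.7 -1 0 -66 0; 0.8 -1 0 -66 0")

```text
t: 25.25
tcp_pos: [0.6268, -0.1881, 0.0441]
orientation: [0.951, -0.309, 0.002, 0.0]
wrist_force: [-0.5, 0.6, 5.8]
finger_gap: 0.299
finger_force: 58.9
```

Call:
send_rows(commands="1 0 0 0 0; 1 0 0 0 0; 1 0 0 0 0; 1 0 0 10 0; 1 0 0 30 0; 1 0 0 60 0; 1 0 0 100 0; 1 0 0 130 0")

```text
t: 26.05
tcp_pos: [0.6257, -0.1877, 0.1747]
orientation: [0.951, -0.309, 0.001, 0.0]
wrist_force: [0.6, 0.1, 0.1]
finger_gap: 0.304
finger_force: 59.0
```

Call:
send_rows(commands="1 -6 44 10 0.11; 1 -12 88 15 0.22; 1 -17 132 15 0.33; 1 -23 176 15 0.44; 1 -28 220 15 0.55; 1 -34 264 15 0.66; 1 -39 308 15 0.77; 1 -45 352 15 0.88")

```text
t: 26.85
tcp_pos: [0.5797, 0.1662, 0.1876]
orientation: [0.992, 0.127, 0.0, -0.0]
wrist_force: [0.2, 0.9, -0.5]
finger_gap: 0.301
finger_force: 59.0
```

Call:
send_rows(commands="1 -5 41 0 0.05; 1 -5 41 -10 0.05; 1 -5 41 -45 0.05; 1 -5 41 -80 0.05; 1 -5 41 -110 0.05; 1 -5 41 -130 0.05; 1 -5 41 -135 0.05; 1 -5 41 -135 0.05")

```text
t: 27.65
tcp_pos: [0.5746, 0.2047, 0.0512]
orientation: [0.989, 0.15, -0.001, 0.0]
wrist_force: [0.6, 0.6, -0.8]
finger_gap: 0.304
finger_force: 59.1
```

Call:
send_rows(commands="1 1 1 -1 0; 1 1 1 -3 0; 1 1 1 -5 0; 1 1 1 -6 0; 1 1 1 -7 0; 1 1 1 -8 0; 1 1 1 -8.5 0; 1 1 1 -8.5 0")

```text
t: 28.45
tcp_pos: [0.5764, 0.2065, 0.0441]
orientation: [0.989, 0.15, 0.0, -0.0]
wrist_force: [-0.7, 0.2, 6.4]
finger_gap: 0.301
finger_force: 59.7
```

Call:
send_rows(commands="1 0 0 0.5 0; 0.65 0 0 0.5 0; 0.6 0 0 0.5 0; 0.5 0 0 0.5 0; 0.4 0 0 0.5 0; 0.3 0 0 0.5 0; 0.3 0 0 0.5 0; 0.3 0 0 0.5 0")

```text
t: 29.25
tcp_pos: [0.5763, 0.2064, 0.044]
orientation: [0.989, 0.15, 0.0, -0.0]
wrist_force: [0.4, -0.8, -0.6]
finger_gap: 0.698
finger_force: 0.0
```

Call:
send_rows(commands="0.3 0 0 10 0; 0.3 0 0 30 0; 0.3 0 0 65 0; 0.3 0 0 105 0; 0.3 0 0 145 0; 0.3 0 0 180 0; 0.3 -30 -10 200 0; 0.3 -60 -20 210 0")

```text
t: 30.05
tcp_pos: [0.5175, 0.1868, 0.2582]
orientation: [0.989, 0.15, 0.003, -0.0]
wrist_force: [0.0, -0.4, 0.5]
finger_gap: 0.701
finger_force: 0.0
```

```bash
python3 chk.py; ls pics
```

```text
30.05 [0.5175 0.1868 0.2582]
serum 267 [0.432  0.1613 0.0617] 0.06331028384535253
jar 605 [0.4791 0.176  0.0558] 0.05709624760133923
square 397 [0.5264 0.1913 0.0719] 0.07332792945608474
dropper 97 [0.5757 0.206  0.0763] 0.07886149065796688
chk155.png
chk228.png
chk300.png
scene0.png
top0.png
topcrop.png
w1.png
w2.png
w3.png
w4.png
```

View pics/chk300.png

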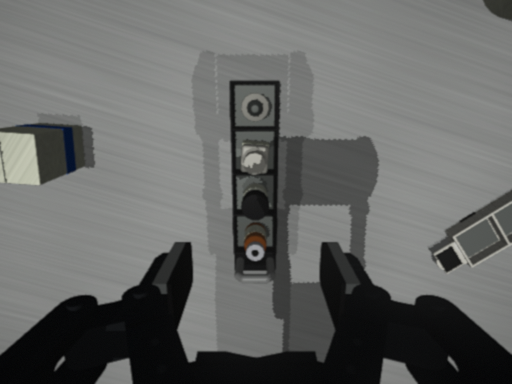

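Call:
send_rows(commands="0.3 0 0 0 0; 0.3 0 0 0 0; 0.3 0 0 0 0; 0.3 0 0 0 0; 0.3 0 0 0 0; 0.3 0 0 0 0; 0.3 0 0 0 0; 0.3 0 0 0 0")

```text
t: 30.9
tcp_pos: [0.5163, 0.1865, 0.2538]
orientation: [0.989, 0.15, -0.0, 0.0]
wrist_force: [-0.2, 0.4, 0.7]
finger_gap: 0.704
finger_force: 0.0
```

All four vials stand upright in the rack: serum next to the handle (256,250), then jar (256,203), square (254,157) and dropper (256,106). The tray is empty, the carton is still standing and the gripper is clear of everything.

```bash
python3 -c "
from rig import order; print(order.hand_in())"
```

```text
the job is handed in; nothing more can be done
None
```

The job is handed in at about 31 s: serum, jar, square bottle and dropper stand upright in the black rack's bays 1–4 from the handle, and the arm never went near the bystanders.

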